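# Get the flange out from behind the shop containers and load the chuck

### The arm

A 6-joint arm with a two-finger parallel gripper is mounted at the origin on the work surface. World frame = base frame: x ahead of the robot, y to its left, z up, the work surface at z = 0. Lengths are in m, angles in rad, forces in N, time in s.
With the tool pointing down it reaches from about 0.25 to 0.775 m from the base axis. Payload 4 kg.
Tool frame: the origin (TCP) lies at the very end of the fingers, on their centre line; the grasp point (between the pads) lies 19 mm behind it; x points along the fingers, y is the direction in which the jaws open and shut, and the axes are right-handed (so a half turn about x gives the same grasp; the last joint's range is limited). The gripper opens to 94 mm and grips with 3 to 60 N. Pads are 16 mm wide; open, the fingers measure 119 mm over their backs; the gripper's body (75 mm by 177 mm) begins 78 mm behind the grasp point.
Start: joints at [1.174, 0.087, 1.371, -0, 1.684, -0.103], TCP at [0.159, 0.526, 0.173] pointing down, gripper open.
Joint ranges: [-3.1, 3.1], [-0.76, 2.03], [0.27, 2.55], [-1.08, 4.22], [0.17, 2.65], [-2.57, 2.57]. Speed limits (rad/s): [2.79, 2.79, 3.14, 3.14, 3.14, 3.14].

### API

Orientations are given as [roll, pitch, yaw] about the fixed x, y, z axes, in that order (R = Rz(yaw) Ry(pitch) Rx(roll)).
In Python, from bench import robot gives the robot as it stands.
- The arm moves only by the tool carry_out, never from a script. Its argument "targets" is a list of rows, each a list of 5 numbers: the closure, from 0 (fully open) to 1 (shut), then the shift along the tool's x, y, z in cm, then the turn about the tool's x in degrees. In form: [[fingers, tx, ty, tz, turn], ...]. A call has 1 to 20 rows; each row shifts and turns the commanded pose from where the row before left it, along the tool's axes as they then stand; what a row does not reach is not made up. A row lasts 1/10 s, in which the tool goes at most 50 mm and 8.59 degrees, less where a joint would pass 70% of its speed; a pose out of reach is approached as far as the arm can. A call is refused whole if a number of a shift passes 5 or a number of a turn 8.59, either way. A call with a gripper value outside its range is refused whole. The fingers move at their own pace and stop on an object; the grip force is fixed at half the most. Time passes only in rows, so rows that do not move let the fingers close. It gives the time, the measured TCP pose, the force and the opening at its end, in the units of the state.
- robot.get_obs(): the state, without advancing time (a new reading comes with each control period).
- robot.snapshot(name): name is "scene" or "top"; returns a dict with "image" (384x512x3 uint8, red, green, blue), "camera_matrix" (3x3 intrinsics, pixels), "distortion" ([k1, k2, p1, p2, k3] as OpenCV has them; the pictures are not rectified), "pose" (4x4, takes a point from camera to world coordinates). Camera axes: x right, y up, looking along -z (the intrinsics and any distortion apply to the point x, -y, -z); pixel columns grow to the right and rows downward; lengths in m; the calibration is good to about 2 mm. A picture is of the moment at which its call begins. There is no depth.
- robot.close_job(): hands the job in, once; it reports no verdict.
The state is a dict: "time": time; "joint_positions": joint angles; "qvel": joint speeds; "joint_torque": joint torques, N m; "tool_pos": TCP position; "ee_rot": TCP orientation; "wrist_force": force on the tool from outside, world axes, zero at the start; "wrist_torque": the same for the moment, N m; "width": finger opening in m.
Only numpy, scipy, OpenCV 4.12 (cv2) and the standard library are available. Lean on these libraries where they do the work, as an engineer would, in place of code of your own. Each camera call takes 0.05 s, during which the arm holds its last target. There are 200 camera calls.

### The job

The flange in the grey tray is hemmed in by the spray can, the oil bottle and the jar: first move all three onto the black rubber mat, then set the flange flat, hub up, in the middle of the chuck's face between its jaws, and only then put each container back in the tray, centred on the spot of its own colour. Keep the containers upright throughout, and leave the wooden gauge case where it lies.

Things in the scene. Friction and masses are not known exactly. Their poses are not given: they have to be found in the camera images.
- can_orange: orange spray can, straight round body 52 mm across from the foot to 90 mm up, then a shoulder and a white cap 34 mm across; 116 mm tall overall, 175 to 350 g. Origin at the centre of its underside, z up its axis.
- bottle_blue: blue oil bottle, straight round body 52 mm across from the foot to 88 mm up, then a tapering shoulder and a thin black and red spout; 118 mm tall overall, 175 to 350 g. Origin at the centre of its underside, z up its axis.
- jar_green: green jar with a white paper band, straight round body 52 mm across to 92 mm up, then a black lid 51 mm across; 108 mm tall overall, 175 to 350 g. Origin at the centre of its underside, z up its axis.
- flange: turned aluminium flange: a disc 60 mm across and 12 mm thick with a plain round hub 30 mm across standing on it, 42 mm tall overall, 125 to 250 g. It lies hub up on the floor of the grey tray, fenced in by the three containers, which stand about 66 mm from it (centre to centre) and about 80 mm from one another, on the robot's side and to the left and right of it. Origin at the centre of its underside, z up its axis.
- spot_orange: orange painted disc 68 mm across on the floor of the grey tray (tray 240 x 250 mm, rim 14 mm high, floor 4 mm above the bench): home of the orange can. Only paint: nothing to bump against. Origin at its centre at the height of the tray floor, z up. The three spots stay put but which lies where differs from start to start
- spot_blue: blue painted disc 68 mm across on the tray floor: home of the blue bottle. Only paint. Origin at its centre at the height of the tray floor, z up
- spot_green: green painted disc 68 mm across on the tray floor: home of the green jar. Only paint. Origin at its centre at the height of the tray floor, z up
- mat: black rubber mat flat on the bench, fixed, 200 mm along its x, 220 mm along its y, 3 mm thick: the side area. On the left or the right of the tray. Origin at the centre of its underside, so its top is 3 mm above the origin; z up
- chuck: round dark steel three-jaw chuck lying face up on the bench, fixed, 150 mm across, flat face 45 mm above the bench. Three steel jaws stand 10 mm above the face, their inner ends 42 mm from the centre, one along its x axis, the others 120 degrees apart; between them the flange has about 12 mm of play all round. On the other side of the tray from the mat. Origin at the centre of its underside, z up
- gauge_case: closed wooden gauge case, 50 mm along its x, 100 mm along its y, 29 mm tall, lying loose on the bench beyond the tray; not part of the job. Origin at the centre of its underside, z up
Things that resemble listed ones, but are neither listed nor needed, are in the scene too. Several things look just like the jar_green: the one meant starts farthest to the robot's right. Of the things that look like the bottle_blue, take the one that is farthest to the robot's left at the start.

How it is judged:
On the way, in this order (a step that is already met when the one before it is completed fails the run):
1. all three containers stand upright on the mat, the flange still in the tray (x of can_orange in the frame of mat between -0.095 and 0.095 m and y of can_orange in the frame of mat between -0.105 and 0.105 m and z of each of can_orange, bottle_blue, jar_green in the frame of mat below 0.008 m and linear speed of each of can_orange, bottle_blue, jar_green below 0.03 m/s and angle between each of can_orange, bottle_blue, jar_green's own z axis and vertical below 0.12 rad and x of bottle_blue in the frame of mat between -0.095 and 0.095 m and y of bottle_blue in the frame of mat between -0.105 and 0.105 m and x of jar_green in the frame of mat between -0.095 and 0.095 m and y of jar_green in the frame of mat between -0.105 and 0.105 m and distance of flange from where it was at the start of the episode below 0.05 m), for 0.2 s.
2. the flange lies flat in the middle of the chuck while the three containers still stand on the mat (horizontal distance between flange and chuck below 0.012 m and z of flange in the frame of chuck between 0.04 and 0.05 m and linear speed of each of flange, can_orange, bottle_blue, jar_green below 0.03 m/s and angle between each of flange, can_orange, bottle_blue, jar_green's own z axis and vertical below 0.12 rad and x of can_orange in the frame of mat between -0.095 and 0.095 m and y of can_orange in the frame of mat between -0.105 and 0.105 m and z of each of can_orange, bottle_blue, jar_green in the frame of mat below 0.008 m and x of bottle_blue in the frame of mat between -0.095 and 0.095 m and y of bottle_blue in the frame of mat between -0.105 and 0.105 m and x of jar_green in the frame of mat between -0.095 and 0.095 m and y of jar_green in the frame of mat between -0.105 and 0.105 m), for 0.2 s.
At the end, for the whole second after the job is handed in: The flange lies flat, hub up, on the chuck's face, its centre within 12 mm of the chuck's; each container stands upright on the tray floor, its centre within 13 mm of that of the spot of its own colour; all released and at rest (horizontal distance between flange and chuck below 0.012 m and z of flange in the frame of chuck between 0.04 and 0.05 m and linear speed of each of flange, can_orange, bottle_blue, jar_green below 0.03 m/s and angle between each of flange, can_orange, bottle_blue, jar_green's own z axis and vertical below 0.12 rad and horizontal distance between can_orange and spot_orange below 0.013 m and z of can_orange in the frame of spot_orange below 0.005 m and horizontal distance between bottle_blue and spot_blue below 0.013 m and z of bottle_blue in the frame of spot_blue below 0.005 m and horizontal distance between jar_green and spot_green below 0.013 m and z of jar_green in the frame of spot_green below 0.005 m); the robot touches nothing.
It fails at once if a container is tipped more than about 30 degrees (angle between any of can_orange, bottle_blue, jar_green's own z axis and vertical above 0.55 rad).
It fails at once if the gauge case is pushed more than 20 mm from its place (distance of gauge_case from where it was at the start of the episode above 0.02 m).
It also fails if it takes over 144 s, if anything falls off the work surface, if the arm or the gripper's body presses on something with over 40 N, if the wrist force passes 120 N, or if a joint passes its speed limit or range.

## Working session

There is one attempt and no reset: what is moved stays moved. The work goes in short steps, Python scripts to look and compute and a tool call to move; the robot and the scene stay as the last step left them, time stands still between calls to the robot, and variables do not carry over. Pictures are saved under pics/ and viewed, about 12 in all and at most 16, crops included, and the job is handed in when it is done.

Besides the shell and the picture viewer there is one more tool, called after "Call:" in YAML: its name, and indented under it one key for each argument. carry_out: Moves the arm, as the interface text tells. Its arguments: {"type":"object","properties":{"targets":{"type":"array","items":{"type":"array","items":{"type":"number"}}}},"required":["targets"]}

```bash
ls; mkdir -p pics; python3 - <<'E'
from bench import robot
import cv2,numpy as np
for n in("scene","top"):
    s=robot.snapshot(n); cv2.imwrite(f"pics/{n}0.png",cv2.resize(s["image"][:,:,::-1],None,fx=1.5,fy=1.5,interpolation=cv2.INTER_CUBIC))
    print(n,s["camera_matrix"],s["distortion"],np.round(s["pose"],3))
o=robot.get_obs();print({k:np.round(v,3) for k,v in o.items()})
E
```

```text
pics
scene [[426.78415929   0.         257.86727045]
 [  0.         426.78415929 192.09952783]
 [  0.           0.           1.        ]] [-0.12195106  0.          0.          0.          0.        ] [[ 0.22  -0.84   0.497  1.026]
 [ 0.975  0.183 -0.122 -0.122]
 [ 0.011  0.511  0.859  0.853]
 [ 0.     0.     0.     1.   ]]
top [[416.580396     0.         257.08115413]
 [  0.         416.580396   189.91860335]
 [  0.           0.           1.        ]] [-0.04327807  0.          0.          0.          0.        ] [[ 0.003  0.976 -0.217  0.335]
 [-1.     0.002 -0.002  0.024]
 [-0.002  0.217  0.976  0.921]
 [ 0.     0.     0.     1.   ]]
{'time': np.float64(0.1), 'joint_positions': array([ 1.174,  0.088,  1.372, -0.   ,  1.684, -0.103]), 'qvel': array([-0.   , -0.004, -0.004,  0.002,  0.   ,  0.   ]), 'joint_torque': array([ 3.0000e-03, -3.4125e+01, -3.0330e+01,  7.2000e-02,  3.0000e-02,
       -0.0000e+00]), 'tool_pos': array([0.159, 0.526, 0.172]), 'ee_rot': array([-1.663,  1.569, -1.957]), 'wrist_force': array([-1.018,  0.831, -0.426]), 'wrist_torque': array([-0.042,  0.   , -0.031]), 'width': np.float64(0.094)}
```

View pics/top0.png

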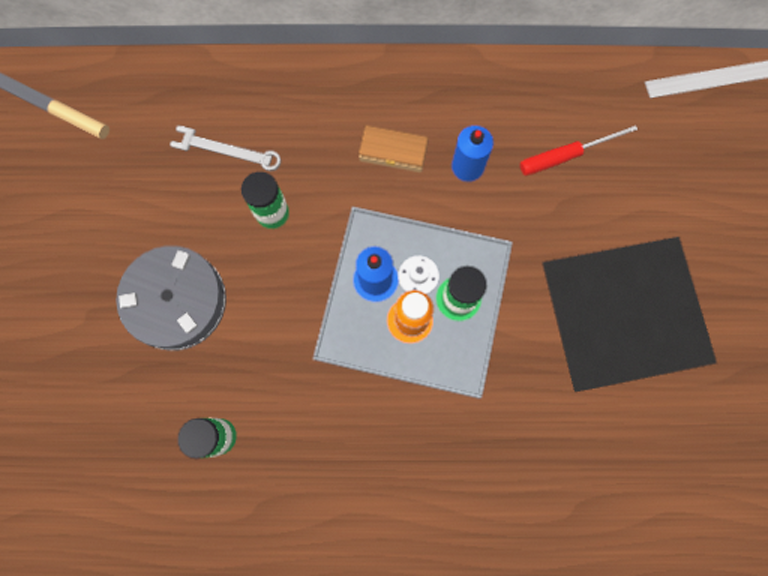

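View pics/scene0.png

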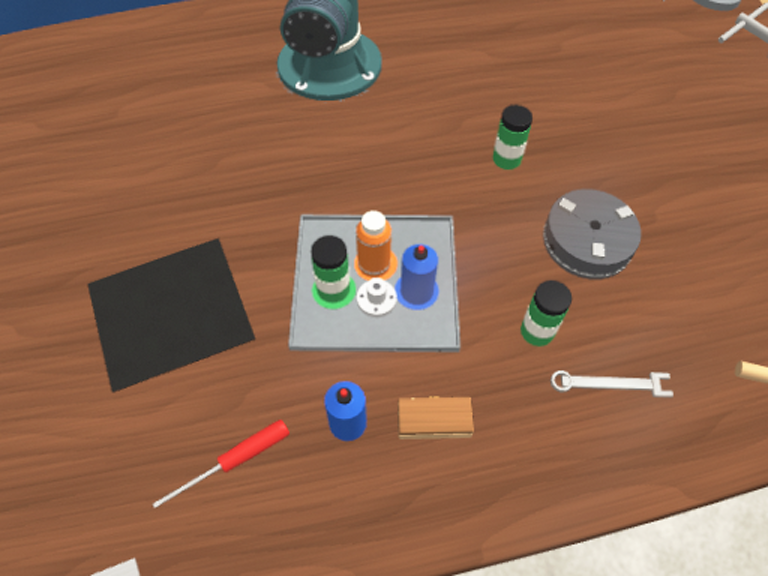

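The top view has +x up and +y left. The tray group is bottle (375,270), can (411,315), jar (463,293) and flange (419,275), in the 1.5x picture. The chuck is at (168,297) and the mat at (630,313). The bottle and jar meant are the ones in the tray. Next I'll measure with colour segmentation.

```bash
cat > h.py <<'E'
from bench import robot
import cv2,numpy as np
from scipy.spatial.transform import Rotation as Ro
def ray(s,uv,z):
    K,d,T=s["camera_matrix"],np.array(s["distortion"]),s["pose"]
    p=cv2.undistortPoints(np.array(uv,float).reshape(-1,1,2),K,d)[:,0]
    v=np.c_[p[:,0],-p[:,1],-np.ones(len(p))]@T[:3,:3].T
    return (T[:3,3]+v*((z-T[2,3])/v[:,2])[:,None])[:,:2]
def proj(s,P):
    T=s["pose"];c=(np.atleast_2d(P)-T[:3,3])@T[:3,:3]
    c=c*[1,-1,-1]
    return cv2.projectPoints(c,np.zeros(3),np.zeros(3),s["camera_matrix"],np.array(s["distortion"]))[0][:,0]
def pose():
    o=robot.get_obs();return o["tool_pos"],Ro.from_euler("xyz",o["ee_rot"]).as_matrix(),o
def go(x,y,z=None,jaw=None):
    """remaining turn (deg), then shift (cm) in tool axes after that turn; jaw = world angle (deg) of jaw axis"""
    p,R,o=pose();t=0
    if jaw is not None:
        a=np.degrees(np.arctan2(R[1,1],R[0,1]));t=-((jaw-a+90)%180-90)
        R=R@Ro.from_euler("x",t,degrees=True).as_matrix()
    d=np.array([x,y,p[2] if z is None else z])-p
    print("tcp",p.round(4),"jaw",np.degrees(np.arctan2(R[1,1],R[0,1])).round(1),"j6",o["joint_positions"][5].round(2),"w",round(float(o["width"]),4),"F",o["wrist_force"].round(1),"turn",round(t,1),"shift cm",(R.T@d*100).round(2))
def cyl(s,mask,x0,h,r=.026,zb=.004):
    """fit upright cylinder silhouette position by IoU with a body colour mask"""
    from scipy.optimize import minimize
    a=np.linspace(0,2*np.pi,40)
    def f(q):
        P=np.vstack([np.c_[q[0]+r*np.cos(a),q[1]+r*np.sin(a),0*a+z] for z in(zb,zb+h)])
        m=np.zeros(mask.shape,np.uint8);cv2.fillConvexPoly(m,cv2.convexHull((proj(s,P)*16).astype(np.int32)),1,shift=4)
        return 1-(m&mask).sum()/(m|mask).sum()
    return minimize(f,x0,method="Nelder-Mead",options=dict(initial_simplex=np.array(x0)+[[0,0],[.01,0],[0,.01]])).x
E
cat > m.py <<'E'
from h import *
S={n:robot.snapshot(n) for n in("top","scene")}
for n,s in S.items():
    im=s["image"].astype(int);hsv=cv2.cvtColor(s["image"],cv2.COLOR_RGB2HSV)
    print(n)
    k=1/1.5
    # rings of spots: hull of saturated regions touching the tray, listed as blobs
    for c,(lo,hi) in dict(orange=((8,150,120),(22,255,255)),blue=((105,150,60),(125,255,255)),green=((55,120,40),(85,255,255))).items():
        m=cv2.inRange(hsv,lo,hi);N,L,st,ce=cv2.connectedComponentsWithStats(m)
        for i in range(1,N):
            if st[i,4]>60: print(c,st[i],ce[i].round(1),ray(s,ce[i],.05)[0].round(3), "V",np.median(hsv[L==i],0))
    np.save(f"{n}.npy",s["image"])
s=S["top"]
q=lambda *l:ray(s,np.array(l[:-1])/1.5,l[-1]).round(4)
print("flange hub top",q((420,270),.046),"can cap",q((414,305),.12),"bottle tip",q((374,260),.12),"jar lid",q((467,284),.112))
print("chuck",q((167,296),.045),"jaws",q((180,260),(128,300),(187,323),.055).tolist())
print("mat",q((543,262),(680,237),(716,363),(575,391),.003).tolist())
print("tray",q((352,208),(512,241),(481,397),(314,359),.014).tolist())
big=np.vstack([cv2.resize(s["image"][125:285,200:350],None,fx=4,fy=4,interpolation=cv2.INTER_CUBIC)])
cv2.imwrite("pics/crop.png",big[:600,:,::-1])
go(.5,0)
E
python3 m.py
```

```text
top
orange [240  86  44  24 589] [262.   97.6] [0.743 0.015] V [ 14. 151. 201.]
orange [259 194  29  34 513] [272.3 214.4] [ 0.476 -0.007] V [ 15. 214. 242.]
blue [302  84  26  36 639] [313.9 102.5] [ 0.731 -0.102] V [109. 196. 187.]
blue [236 165  29  36 749] [249.9 183.6] [0.543 0.041] V [109. 196. 223.]
green [166 128  22  16 129] [178.6 137.8] [0.647 0.199] V [ 69. 158. 109.]
green [291 186  29  28 253] [302.2 202.7] [ 0.501 -0.071] V [ 69. 167. 199.]
green [138 279  12  24  98] [145.7 290.1] [0.319 0.253] V [ 69. 157. 105.]
scene
orange [238 148  22  15 162] [248.5 156.7] [ 0.465 -0.009] V [ 13.  189.5 241.5]
orange [237 160  27  27 480] [250.  173.4] [ 0.511 -0.015] V [ 12. 192. 163.]
blue [   0    0  118   23 1336] [39.4  7. ] [-0.257 -0.538] V [107. 159. 108.]
blue [269 163  22  20 271] [279.3 173.7] [0.526 0.049] V [111. 167. 222.]
blue [264 186  28  20  91] [275.9 197.5] [0.584 0.027] V [111. 153. 240.]
blue [217 255  27  39 755] [230.6 274.6] [ 0.735 -0.102] V [110. 187. 207.]
green [333  80  20  17 173] [341.3  90.1] [0.308 0.271] V [ 67. 148. 113.]
green [329 101  19  12 105] [336.7 107.6] [0.364 0.24 ] V [ 67. 148. 113.]
green [209 173  23  15 175] [220.6 181.1] [ 0.517 -0.083] V [ 67. 148. 114.]
green [208 186  29  20 267] [223.  197.7] [ 0.56  -0.085] V [ 67. 146. 202.]
green [353 199  24  19 185] [362.3 210.9] [0.656 0.201] V [ 67. 148. 112.]
green [348 216  20  14  91] [355.7 225.1] [0.686 0.176] V [ 67. 149. 112.]
flange hub top [[ 0.552  -0.0241]] can cap [[ 0.4866 -0.0118]] bottle tip [[0.5472 0.0408]] jar lid [[ 0.5167 -0.0827]]
chuck [[0.513  0.3402]] jaws [[0.564, 0.3218], [0.505, 0.3924], [0.4723, 0.3051]]
mat [[0.5757, -0.2138], [0.6163, -0.4295], [0.4219, -0.4646], [0.3816, -0.2509]]
tray [[0.6575, 0.0773], [0.6055, -0.1656], [0.3727, -0.1116], [0.4266, 0.1292]]
tcp [0.1591 0.5261 0.1721] jaw 73.2 j6 -0.1 w 0.0941 F [-0.6  0.1  0.3] turn 0 shift cm [  0.05 -40.48  47.86]
```

View pics/crop.png

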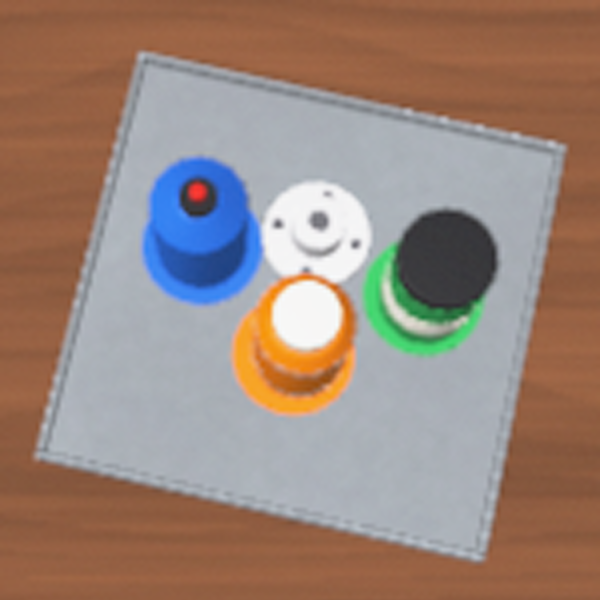

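In the crop each container stands on the spot of its own colour: blue centre (202,245), orange (293,356), green (422,297), with the flange hub at (318,230). I'll measure the spots again once they are clear.

```bash
python3 - <<'E'
from h import *
s=robot.snapshot("top")
for n,(u,v),z in [("blue",(202,245),.004),("orange",(293,356),.004),("green",(422,297),.004),("bt",(198,193),.122),("cap",(307,314),.12),("lid",(447,260),.112),("disc",(316,233),.016),("hub",(319,221),.046)]:
    print(n,ray(s,[200+u/4-.4,125+v/4-.4],z).round(4))
im=s["image"]
s2=robot.snapshot("scene")
print("scene cap/lid",ray(s2,np.array([373.5,222])/1.5,.119),ray(s2,np.array([329,249])/1.5,.11),ray(s2,np.array([421,251])/1.5,.119))
print("chuck",ray(s2,np.array([596,225])/1.5,.045),"hub",ray(s2,np.array([377,286])/1.5,.046))
E
```

```text
blue [[0.5487 0.0414]]
orange [[ 0.4853 -0.0097]]
green [[ 0.5189 -0.0823]]
bt [[0.5477 0.0413]]
cap [[ 0.4871 -0.0124]]
lid [[ 0.5161 -0.0827]]
disc [[ 0.5529 -0.0225]]
hub [[ 0.5524 -0.0227]]
scene cap/lid [[ 0.49147145 -0.0124164 ]] [[ 0.5175698  -0.08182457]] [[0.55408081 0.04136875]]
chuck [[0.51649437 0.3434729 ]] hub [[ 0.55347282 -0.02091396]]
```

```bash
python3 -c "
from h import *
go(.488,-.0115,.173,80)"
```

```text
tcp [0.1592 0.5263 0.1724] jaw 80.0 j6 -0.1 w 0.0941 F [ 0.1 -0.1  0.5] turn -6.8 shift cm [-4.000e-02 -4.725e+01  4.172e+01]
```

Call:
carry_out:
  targets:
    - [0, 0, 0, 0, -6.8]
    - [0, 0, -1.3, 1.1, 0]
    - [0, 0, -2.6, 2.3, 0]
    - [0, 0, -2.6, 2.3, 0]
    - [0, 0, -2.6, 2.3, 0]
    - [0, 0, -2.6, 2.3, 0]
    - [0, 0, -2.6, 2.3, 0]
    - [0, 0, -2.6, 2.3, 0]
    - [0, 0, -2.6, 2.3, 0]
    - [0, 0, -2.6, 2.3, 0]
    - [0, 0, -2.6, 2.3, 0]
    - [0, 0, -2.6, 2.3, 0]
    - [0, 0, -2.6, 2.3, 0]
    - [0, 0, -2.6, 2.3, 0]
    - [0, 0, -2.6, 2.3, 0]
    - [0, 0, -2.6, 2.3, 0]
    - [0, 0, -2.6, 2.3, 0]
    - [0, 0, -2.6, 2.3, 0]
    - [0, 0, -2.6, 2.3, 0]
    - [0, 0, -1.9, 1.5, 0]

```text
time: 2.3
tool_pos: [0.4873, -0.0157, 0.1726]
ee_rot: [-1.719, 1.57, -1.899]
wrist_force: [-0.2, 0.8, 0.3]
width: 0.0942
```

Call:
carry_out:
  targets:
    - [0, 0, 0, 0, 0]
    - [0, 0, 0, 0, 0]

```text
time: 2.5
tool_pos: [0.4866, -0.0134, 0.1726]
ee_rot: [2.705, 1.57, 2.527]
wrist_force: [0.4, 0.6, 0.2]
width: 0.0941
```

```bash
python3 -c "
from h import *
go(.488,-.0115,.045,80)
s=robot.snapshot('scene');cv2.imwrite('pics/s1.png',cv2.resize(s['image'][100:280,150:390,::-1],None,fx=3,fy=3,interpolation=cv2.INTER_CUBIC))
"
```

```text
tcp [ 0.4866 -0.0134  0.1726] jaw 80.0 j6 -1.54 w 0.0941 F [0.4 0.6 0.2] turn -0.2 shift cm [12.76  0.2   0.12]
```

View pics/s1.png

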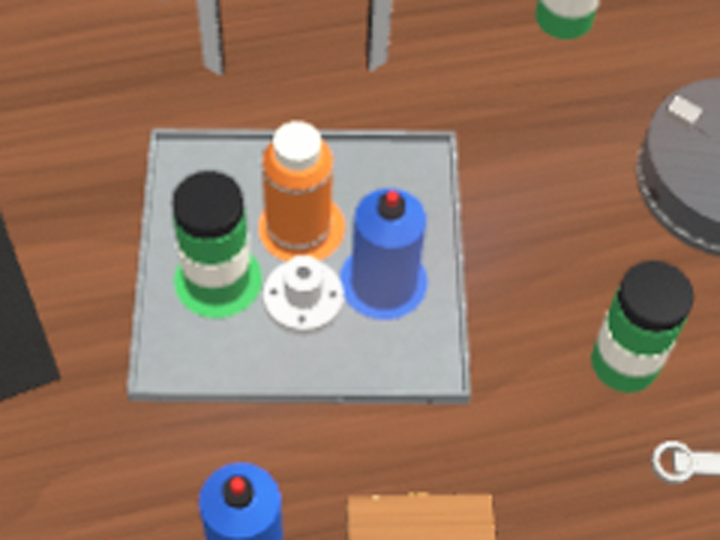

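The fingertips, at crop pixels (213,72) and (378,68), straddle the can at x≈297. Next I'll descend and grip.

Call:
carry_out:
  targets:
    - [0, 0.3, 0.2, 0.1, 0]
    - [0, 1.0, 0, 0, 0]
    - [0, 1.5, 0, 0, 0]
    - [0, 1.5, 0, 0, 0]
    - [0, 1.5, 0, 0, 0]
    - [0, 1.5, 0, 0, 0]
    - [0, 1.5, 0, 0, 0]
    - [0, 1.5, 0, 0, 0]
    - [0, 1.2, 0, 0, 0]
    - [0, 0.8, 0, 0, 0]
    - [0, 0.4, 0, 0, 0]
    - [1, 0, 0, 0, 0]
    - [1, 0, 0, 0, 0]
    - [1, 0, 0, 0, 0]
    - [1, 0, 0, 0, 0]
    - [1, 0, 0, 0, 0]
    - [1, 0, 0, 0, 0]
    - [1, 0, 0, 0, 0]

```text
time: 4.35
tool_pos: [0.4889, -0.0116, 0.0462]
ee_rot: [-0.693, 1.57, -0.869]
wrist_force: [-0.5, -1.0, 1.8]
width: 0.0514
```

```bash
python3 -c "
from h import *
go(.439,-.290,.180)"
```

```text
tcp [ 0.4889 -0.0116  0.0462] jaw 80.0 j6 -1.53 w 0.0514 F [-0.5 -1.   1.8] turn 0 shift cm [-13.36 -28.29  -0.05]
```

Call:
carry_out:
  targets:
    - [1, -0.5, 0, 0, 0]
    - [1, -1.2, 0, 0, 0]
    - [1, -2, 0, 0, 0]
    - [1, -2.2, 0, 0, 0]
    - [1, -2.2, 0, 0, 0]
    - [1, -2.2, 0, 0, 0]
    - [1, -2, -0.5, 0, 0]
    - [1, -1.1, -1.5, 0, 0]
    - [1, 0, -2.3, 0, 0]
    - [1, 0, -2.5, 0, 0]
    - [1, 0, -2.5, 0, 0]
    - [1, 0, -2.5, 0, 0]
    - [1, 0, -2.5, 0, 0]
    - [1, 0, -2.5, 0, 0]
    - [1, 0, -2.5, 0, 0]
    - [1, 0, -2.5, 0, 0]
    - [1, 0, -2.5, 0, 0]
    - [1, 0, -2, 0, 0]
    - [1, 0, -1.5, 0, 0]
    - [1, 0, -0.5, 0, 0]

```text
time: 6.35
tool_pos: [0.439, -0.2909, 0.1798]
ee_rot: [2.279, 1.57, 2.103]
wrist_force: [-0.7, 0.2, -2.2]
width: 0.0506
```

```bash
python3 -c "
from h import *
go(.439,-.290,.046)"
```

```text
tcp [ 0.439  -0.2909  0.1798] jaw 79.9 j6 -2.09 w 0.0506 F [-0.7  0.2 -2.2] turn 0 shift cm [13.38  0.08 -0.02]
```

Call:
carry_out:
  targets:
    - [1, 0.8, 0, 0, 0]
    - [1, 1.6, 0, 0, 0]
    - [1, 2, 0, 0, 0]
    - [1, 2, 0, 0, 0]
    - [1, 2, 0, 0, 0]
    - [1, 2, 0, 0, 0]
    - [1, 1.5, 0, 0, 0]
    - [1, 0.9, 0, 0, 0]
    - [1, 0.4, 0, 0, 0]
    - [1, 0.2, 0, 0, 0]
    - [1, 0, 0, 0, 0]
    - [0.2, 0, 0, 0, 0]
    - [0.2, 0, 0, 0, 0]
    - [0.2, 0, 0, 0, 0]
    - [0.2, -0.5, 0, 0, 0]
    - [0.2, -1.5, 0, 0, 0]
    - [0.2, -2.5, 0, 0, 0]
    - [0.2, -2.5, 0, 0, 0]
    - [0.2, -2.5, 0, 0, 0]
    - [0.2, -2.5, 0, 0, 0]

```text
time: 8.35
tool_pos: [0.4394, -0.2899, 0.1675]
ee_rot: [-0.396, 1.57, -0.572]
wrist_force: [-0.0, 0.0, 0.1]
width: 0.0753
```

```bash
python3 -c "
from h import *
go(.549,.0413,.165,3);go(.549,.0413,.165)"
```

```text
tcp [ 0.4394 -0.2899  0.1675] jaw 3.0 j6 -2.09 w 0.0753 F [-0.   0.   0.1] turn 77.0 shift cm [  0.24  12.68 -32.5 ]
tcp [ 0.4394 -0.2899  0.1675] jaw 80.0 j6 -2.09 w 0.0753 F [-0.   0.   0.1] turn 0 shift cm [ 0.24 34.52  5.02]
```

Call:
carry_out:
  targets:
    - [0.1, -0.3, 0, 0, 8.5]
    - [0.1, -0.3, 0, 0, 8.5]
    - [0.1, 0, 0, 0, 8.5]
    - [0.1, 0, 0, 0, 8.5]
    - [0.1, 0, 0, 0, 8.5]
    - [0.1, 0, 0, 0, 8.5]
    - [0.1, 0, 0, 0, 8.5]
    - [0.1, 0, 0, 0, 8.5]
    - [0.1, 0, 0, 0, 8.5]
    - [0.1, 0, 0.6, -1.5, 0.5]
    - [0.1, 0, 1.1, -2.8, 0]
    - [0.1, 0, 1.4, -3.6, 0]
    - [0.1, 0, 1.4, -3.6, 0]
    - [0.1, 0, 1.4, -3.6, 0]
    - [0.1, 0, 1.4, -3.6, 0]
    - [0.1, 0, 1.4, -3.6, 0]
    - [0.1, 0, 1.4, -3.6, 0]
    - [0.1, 0, 1.3, -3.3, 0]
    - [0.1, 0, 0.9, -2.2, 0]
    - [0.1, 0, 0.4, -1.1, 0]

```text
time: 10.35
tool_pos: [0.5497, 0.0433, 0.1723]
ee_rot: [2.007, 1.57, 0.491]
wrist_force: [0.5, 0.2, -0.2]
width: 0.0844
```

Call:
carry_out:
  targets:
    - [0.1, 0, 0, 0, 0]
    - [0.1, 0, 0, 0, 0]

```text
time: 10.55
tool_pos: [0.5491, 0.0405, 0.172]
ee_rot: [0.045, 1.57, -1.474]
wrist_force: [0.1, 0.5, -0.2]
width: 0.0846
```

```bash
python3 -c "
from h import *
s=robot.snapshot('top');s2=robot.snapshot('scene')
go(.549,.0413,.046,3)
a=s['image'][110:290,200:500,::-1];b=s2['image'][100:280,50:350,::-1]
cv2.imwrite('pics/s2.png',cv2.resize(np.vstack([a,b]),None,fx=1.66,fy=1.66,interpolation=cv2.INTER_CUBIC))
"
```

```text
tcp [0.5491 0.0401 0.172 ] jaw 3.0 j6 -0.08 w 0.0843 F [-0.6 -0.1 -0.3] turn -0.1 shift cm [12.6  -0.   -0.13]
```

View pics/s2.png

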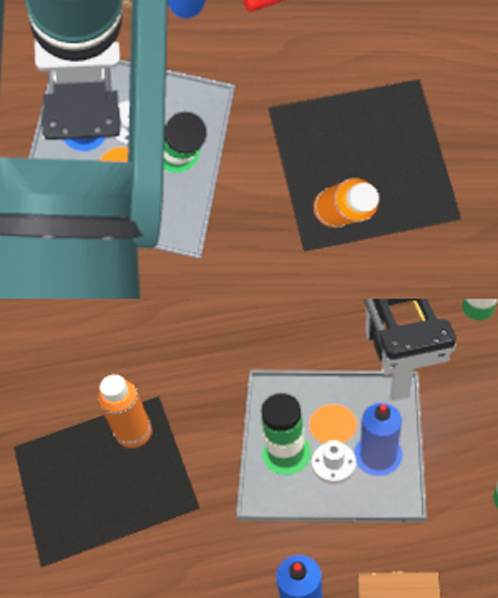

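The can stands upright on the mat (about (330,205)), and the gripper is over the bottle. Next I'll descend and grip it.

Call:
carry_out:
  targets:
    - [0.1, 0.4, 0, -0.1, 0]
    - [0.1, 1.0, 0, 0, 0]
    - [0.1, 1.5, 0, 0, 0]
    - [0.1, 1.5, 0, 0, 0]
    - [0.1, 1.5, 0, 0, 0]
    - [0.1, 1.5, 0, 0, 0]
    - [0.1, 1.5, 0, 0, 0]
    - [0.1, 1.5, 0, 0, 0]
    - [0.1, 1.1, 0, 0, 0]
    - [0.1, 0.7, 0, 0, 0]
    - [0.1, 0.4, 0, 0, 0]
    - [1, 0, 0, 0, 0]
    - [1, 0, 0, 0, 0]
    - [1, 0, 0, 0, 0]
    - [1, 0, 0, 0, 0]
    - [1, 0, 0, 0, 0]

```text
time: 12.25
tool_pos: [0.5494, 0.0424, 0.0463]
ee_rot: [1.569, 1.57, 0.05]
wrist_force: [-0.9, 0.1, 1.5]
width: 0.0515
```

```bash
python3 -c "
from h import *
go(.537,-.272,.182)"
```

```text
tcp [0.5494 0.0424 0.0463] jaw 3.0 j6 -0.08 w 0.0515 F [-0.9  0.1  1.5] turn 0 shift cm [-13.57  -2.86  31.33]
```

Call:
carry_out:
  targets:
    - [1, -0.5, 0, 0, 0]
    - [1, -1.3, 0, 0, 0]
    - [1, -2.2, 0, 0, 0]
    - [1, -2.4, 0, 0, 0]
    - [1, -2.4, 0, 0, 0]
    - [1, -2.4, 0, 0, 0]
    - [1, -1.6, -0.1, 0.6, 0]
    - [1, -0.8, -0.2, 1.6, 0]
    - [1, 0, -0.3, 2.6, 0]
    - [1, 0, -0.3, 3, 0]
    - [1, 0, -0.3, 3, 0]
    - [1, 0, -0.3, 3, 0]
    - [1, 0, -0.3, 3, 0]
    - [1, 0, -0.3, 3, 0]
    - [1, 0, -0.3, 3, 0]
    - [1, 0, -0.3, 3, 0]
    - [1, 0, -0.2, 2.4, 0]
    - [1, 0, -0.2, 1.8, 0]
    - [1, 0, -0.1, 0.9, 0]
    - [1, 0, 0, 0.4, 0]

```text
time: 14.25
tool_pos: [0.533, -0.2726, 0.1814]
ee_rot: [-2.502, 1.57, 2.261]
wrist_force: [0.2, 0.2, -2.5]
width: 0.0514
```

Call:
carry_out:
  targets:
    - [1, 0.8, 0, 0, 0]
    - [1, 1.6, 0, 0, 0]
    - [1, 2, 0, 0, 0]
    - [1, 2, 0, 0, 0]
    - [1, 2, 0, 0, 0]
    - [1, 2, 0, 0, 0]
    - [1, 1.6, 0, 0, 0]
    - [1, 0.9, 0, 0, 0]

```text
time: 15.05
tool_pos: [0.5325, -0.2698, 0.0504]
ee_rot: [-2.322, 1.567, 2.444]
wrist_force: [-0.0, 0.5, -2.9]
width: 0.0508
```

```bash
python3 -c "
from h import *
go(.537,-.272,.0453)"
```

```text
tcp [ 0.5325 -0.2698  0.0504] jaw 3.1 j6 -0.62 w 0.0508 F [-0.   0.5 -2.9] turn 0 shift cm [0.51 0.44 0.25]
```

Call:
carry_out:
  targets:
    - [1, 0.2, 0.4, 0.2, 0]
    - [1, 0.2, 0, 0, 0]
    - [1, 0.1, 0, 0, 0]
    - [1, 0, 0, 0, 0]
    - [0.25, 0, 0, 0, 0]
    - [0.25, 0, 0, 0, 0]
    - [0.25, 0, 0, 0, 0]
    - [0.25, -0.5, 0, 0, 0]
    - [0.25, -1.5, 0, 0, 0]
    - [0.25, -2.5, 0, 0, 0]
    - [0.25, -2.5, 0, 0, 0]
    - [0.25, -2.5, 0, 0, 0]
    - [0.25, -2.5, 0, 0, 0]
    - [0.25, -1, 0, 0, 0]
    - [0.1, 0, 0, 0, 8.5]
    - [0.1, 0, 0, 0, 8.5]
    - [0.1, 0, 0, 0, 8.5]
    - [0.1, 0, 0, 0, 7.5]

```text
time: 16.85
tool_pos: [0.5374, -0.2736, 0.1778]
ee_rot: [-1.867, 1.57, 2.315]
wrist_force: [-0.4, 0.6, 0.4]
width: 0.0847
```

```bash
python3 -c "
from h import *
go(.5175,-.0823,.165,-30)"
```

```text
tcp [ 0.5374 -0.2736  0.1778] jaw -30.0 j6 -0.04 w 0.0847 F [-0.4  0.6  0.4] turn -0.4 shift cm [  1.28 -11.28 -15.57]
```

Call:
carry_out:
  targets:
    - [0.1, 0, -0.6, -0.8, 0]
    - [0.1, 0, -1.2, -1.7, 0]
    - [0.1, 0, -1.9, -2.6, 0]
    - [0.1, 0, -2, -2.8, 0]
    - [0.1, 0, -2, -2.8, 0]
    - [0.1, 0, -1.7, -2.3, 0]
    - [0.1, 0, -1.2, -1.6, 0]
    - [0.1, 0, -0.7, -1, 0]
    - [0.1, 0, 0, 0, 0]
    - [0.1, 0, 0, 0, 0]

```text
time: 17.85
tool_pos: [0.5177, -0.082, 0.1779]
ee_rot: [0.919, 1.57, -1.174]
wrist_force: [0.7, -0.8, 0.0]
width: 0.0848
```

```bash
python3 -c "
from h import *
go(.5175,-.0823,.046,-30)"
```

```text
tcp [ 0.5177 -0.082   0.1779] jaw -30.0 j6 0.26 w 0.0848 F [ 0.7 -0.8  0. ] turn 0.0 shift cm [ 1.319e+01 -1.000e-02  3.000e-02]
```

Call:
carry_out:
  targets:
    - [0.1, 0.6, 0, 0, 0]
    - [0.1, 1.3, 0, 0, 0]
    - [0.1, 1.5, 0, 0, 0]
    - [0.1, 1.5, 0, 0, 0]
    - [0.1, 1.5, 0, 0, 0]
    - [0.1, 1.5, 0, 0, 0]
    - [0.1, 1.5, 0, 0, 0]
    - [0.1, 1.5, 0, 0, 0]
    - [0.1, 1.1, 0, 0, 0]
    - [0.1, 0.7, 0, 0, 0]
    - [0.1, 0.4, 0, 0, 0]
    - [1, 0, 0, 0, 0]
    - [1, 0, 0, 0, 0]
    - [1, 0, 0, 0, 0]
    - [1, 0, 0, 0, 0]
    - [1, 0, 0, 0, 0]

```text
time: 19.45
tool_pos: [0.5183, -0.0822, 0.0473]
ee_rot: [1.858, 1.569, -0.237]
wrist_force: [0.7, -0.7, 0.6]
width: 0.0514
```

```bash
python3 -c "
from h import *
go(.508,-.389,.185)"
```

```text
tcp [ 0.5183 -0.0822  0.0473] jaw -30.0 j6 0.26 w 0.0514 F [ 0.7 -0.7  0.6] turn 0 shift cm [-13.76  14.48  27.07]
```

Call:
carry_out:
  targets:
    - [1, -0.6, 0, 0, 0]
    - [1, -1.4, 0, 0, 0]
    - [1, -2.3, 0, 0, 0]
    - [1, -2.4, 0, 0, 0]
    - [1, -2.4, 0, 0, 0]
    - [1, -2.4, 0, 0, 0]
    - [1, -1.6, 0.3, 0.6, 0]
    - [1, -0.7, 0.7, 1.3, 0]
    - [1, 0, 1.2, 2.3, 0]
    - [1, 0, 1.4, 2.6, 0]
    - [1, 0, 1.4, 2.6, 0]
    - [1, 0, 1.4, 2.6, 0]
    - [1, 0, 1.4, 2.6, 0]
    - [1, 0, 1.4, 2.6, 0]
    - [1, 0, 1.4, 2.6, 0]
    - [1, 0, 1.4, 2.6, 0]
    - [1, 0, 1.1, 2.1, 0]
    - [1, 0, 0.8, 1.5, 0]
    - [1, 0, 0.4, 0.8, 0]
    - [1, 0, 0.2, 0.3, 0]

```text
time: 21.45
tool_pos: [0.5072, -0.3899, 0.1842]
ee_rot: [-1.964, 1.569, 2.224]
wrist_force: [0.8, 0.4, -3.0]
width: 0.0512
```

Call:
carry_out:
  targets:
    - [1, 0, 0, 0, 0]
    - [1, 0.8, 0, 0, 0]
    - [1, 1.6, 0, 0, 0]
    - [1, 2, 0, 0, 0]
    - [1, 2, 0, 0, 0]
    - [1, 2, 0, 0, 0]
    - [1, 2, 0, 0, 0]
    - [1, 1.6, 0, 0, 0]
    - [1, 0.9, 0, 0, 0]

```text
time: 22.35
tool_pos: [0.507, -0.3877, 0.0535]
ee_rot: [-1.848, 1.568, 2.341]
wrist_force: [-0.2, 0.3, -2.6]
width: 0.0511
```

```bash
python3 -c "
from h import *
go(.508,-.389,.0463)"
```

```text
tcp [ 0.507  -0.3877  0.0535] jaw -30.0 j6 -0.22 w 0.0511 F [-0.2  0.3 -2.6] turn 0 shift cm [0.72 0.15 0.07]
```

Call:
carry_out:
  targets:
    - [1, 0.4, 0, 0, 0]
    - [1, 0.2, 0, 0, 0]
    - [1, 0.1, 0, 0, 0]
    - [1, 0, 0, 0, 0]
    - [0.2, 0, 0, 0, 0]
    - [0.2, 0, 0, 0, 0]
    - [0.2, 0, 0, 0, 0]
    - [0.2, -0.5, 0, 0, 0]
    - [0.2, -1.5, 0, 0, 0]
    - [0.2, -2.5, 0, 0, 0]
    - [0.2, -2.5, 0, 0, 0]
    - [0.2, -2.5, 0, 0, 0]
    - [0.2, -2.5, 0, 0, 0]
    - [0.2, -0.5, 0, 0, 0]

```text
time: 23.75
tool_pos: [0.5093, -0.3907, 0.1797]
ee_rot: [1.37, 1.562, -0.725]
wrist_force: [-0.1, -0.4, 0.5]
width: 0.0754
```

```bash
python3 -c "
from h import *
s=robot.snapshot('top');s2=robot.snapshot('scene')
go(.5525,-.0225,.15)
a=s['image'][110:290,200:500,::-1];b=s2['image'][100:280,50:350,::-1]
cv2.imwrite('pics/s3.png',cv2.resize(np.vstack([a,b]),None,fx=1.66,fy=1.66,interpolation=cv2.INTER_CUBIC))
hsv=cv2.cvtColor(s['image'],cv2.COLOR_RGB2HSV)
for c,(lo,hi) in dict(orange=((8,150,120),(22,255,255)),blue=((105,150,60),(125,255,255)),green=((55,120,40),(85,255,255))).items():
    N,L,st,ce=cv2.connectedComponentsWithStats(cv2.inRange(hsv,lo,hi))
    for i in range(1,N):
        if st[i,4]>100: print(c,st[i],ray(s,st[i,:2]+(st[i,2:4]-1)/2,.004)[0].round(4),ray(s,ce[i],.004)[0].round(4))
"
```

```text
tcp [ 0.5084 -0.3899  0.176 ] jaw -30.0 j6 -0.22 w 0.0748 F [-0.6 -0.1 -0. ] turn 0 shift cm [  2.52 -14.58 -34.02]
orange [240  85  44  25 613] [0.7658 0.0156] [0.7642 0.0161]
orange [259 199  29  29 685] [ 0.4866 -0.01  ] [ 0.4863 -0.0099]
orange [389 217  39  30 513] [ 0.4455 -0.3096] [ 0.4414 -0.3006]
blue [302  84  26  36 641] [ 0.7546 -0.1102] [ 0.752  -0.1088]
blue [379 170  37  33 751] [ 0.5491 -0.2921] [ 0.5479 -0.2899]
blue [236 172  29  29 653] [0.5483 0.0416] [0.5482 0.0414]
green [166 126  22  18 130] [0.6712 0.2138] [0.6636 0.2082]
green [291 185  30  29 669] [ 0.5186 -0.0832] [ 0.5195 -0.0829]
green [442 187  22  24 187] [ 0.5203 -0.4173] [ 0.515  -0.4088]
green [431 194  16  22 106] [ 0.5065 -0.3838] [ 0.5023 -0.3764]
```

View pics/s3.png

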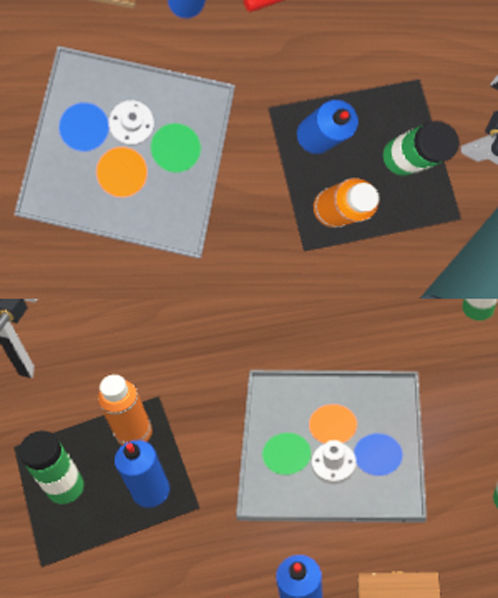

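All three containers stand on the mat and the flange is unmoved. The spots are now clear and measured: orange (.4865,-.010), blue (.5483,.0415), green (.519,-.083). Now for the flange.

Call:
carry_out:
  targets:
    - [0.2, 0, -0.4, -0.9, 0]
    - [0.2, 0, -0.8, -1.9, 0]
    - [0.2, 0, -1.2, -2.8, 0]
    - [0.2, 0, -1.4, -3.2, 0]
    - [0.2, 0, -1.4, -3.2, 0]
    - [0.2, 0, -1.4, -3.2, 0]
    - [0.2, 0, -1.4, -3.2, 0]
    - [0.2, 0, -1.4, -3.2, 0]
    - [0.2, 0, -1.4, -3.2, 0]
    - [0.2, 0, -1.4, -3.2, 0]
    - [0.2, 0, -1, -2.6, 0]
    - [0.2, 0, -0.8, -1.8, 0]
    - [0.2, 0, -0.4, -1, 0]
    - [0.2, 1, -0.2, -0.6, 0]
    - [0.2, 2, 0, 0, 0]
    - [0.2, 2, 0, 0, 0]
    - [0.2, 2, 0, 0, 0]
    - [0.2, 1.5, 0, 0, 0]
    - [0.2, 0.5, 0, 0, 0]
    - [0.2, 0, 0, 0, 0]

```text
time: 25.85
tool_pos: [0.5507, -0.022, 0.0826]
ee_rot: [-1.193, 1.569, 2.995]
wrist_force: [0.0, -0.8, 1.1]
width: 0.0753
```

```bash
python3 -c "
from h import *
go(.5525,-.0225,.021)
s2=robot.snapshot('scene')
b=s2['image'][120:270,170:320,::-1]
cv2.imwrite('pics/s4.png',cv2.resize(b,None,fx=3,fy=3,interpolation=cv2.INTER_CUBIC))
"
```

```text
tcp [ 0.5507 -0.022   0.0826] jaw -30.1 j6 0.38 w 0.0753 F [ 0.  -0.8  1.1] turn 0 shift cm [ 6.16  0.2  -0.05]
```

View pics/s4.png

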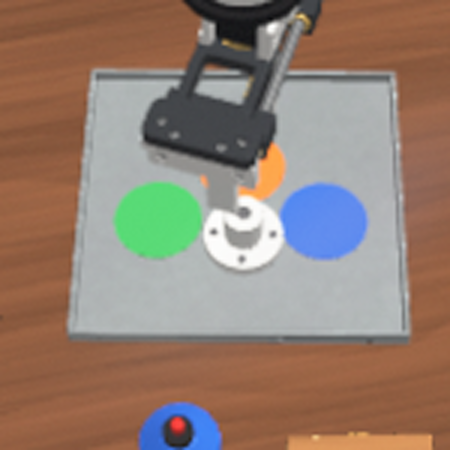

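The near finger is at (222,190), with the hub below at (242,215), as expected. Next I'll descend and grip the hub.

Call:
carry_out:
  targets:
    - [0.2, 0.5, 0.2, 0, 0]
    - [0.2, 1.1, 0, 0, 0]
    - [0.2, 1.3, 0, 0, 0]
    - [0.2, 1.3, 0, 0, 0]
    - [0.2, 1.0, 0, 0, 0]
    - [0.2, 0.6, 0, 0, 0]
    - [0.2, 0.3, 0, 0, 0]
    - [0.2, 0, 0, 0, 0]
    - [1, 0, 0, 0, 0]
    - [1, 0, 0, 0, 0]
    - [1, 0, 0, 0, 0]
    - [1, 0, 0, 0, 0]
    - [1, 0, 0, 0, 0]
    - [1, 0, 0, 0, 0]
    - [1, 0, 0, 0, 0]
    - [1, 0, 0, 0, 0]

```text
time: 27.5
tool_pos: [0.5532, -0.0228, 0.0227]
ee_rot: [-2.435, 1.571, 1.754]
wrist_force: [0.5, -0.1, -0.1]
width: 0.0147
```

```bash
python3 -c "
from h import *
go(.514,.342,.12)
s=robot.snapshot('top')
a=s['image'][140:260,55:175]
g=cv2.cvtColor(a,cv2.COLOR_RGB2GRAY)
cv2.imwrite('pics/chuck.png',cv2.resize(a[:,:,::-1],None,fx=5,fy=5,interpolation=cv2.INTER_CUBIC))
"
```

```text
tcp [ 0.5532 -0.0228  0.0227] jaw -30.0 j6 0.38 w 0.0147 F [ 0.5 -0.1 -0.1] turn 0 shift cm [ -9.72 -21.65 -29.62]
```

View pics/chuck.png

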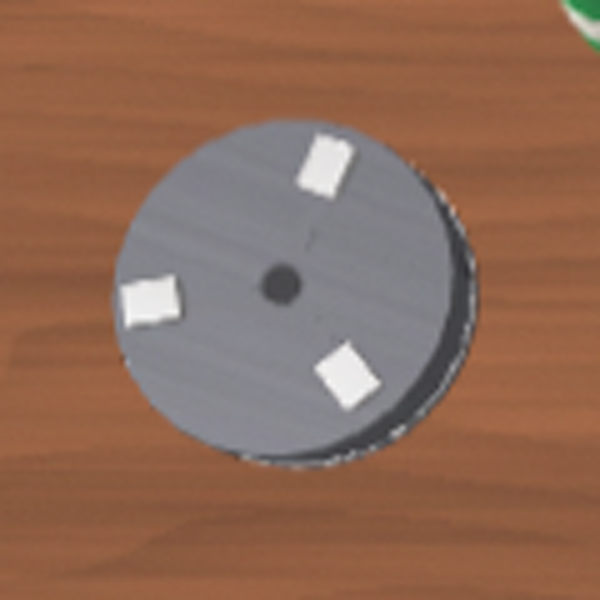

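The opening of 14.7 mm is less than the 30 mm hub, so the grip is wrong. I'll look before moving.

```bash
python3 -c "
from h import *
go(.514,.342,.12)
s=robot.snapshot('top');s2=robot.snapshot('scene')
b=s2['image'][120:270,170:320,::-1];a=s['image'][120:270,200:350,::-1]
cv2.imwrite('pics/s5.png',cv2.resize(np.hstack([b,a]),None,fx=2.66,fy=2.66*1.3,interpolation=cv2.INTER_CUBIC))
print(ray(s,[55+281/5-.4,140+284/5-.4],.045))
"
```

```text
tcp [ 0.5532 -0.0228  0.0228] jaw -30.0 j6 0.38 w 0.0106 F [-0.5  0.8  0. ] turn 0 shift cm [ -9.72 -21.65 -29.62]
[[0.51509277 0.34151623]]
```

View pics/s5.png

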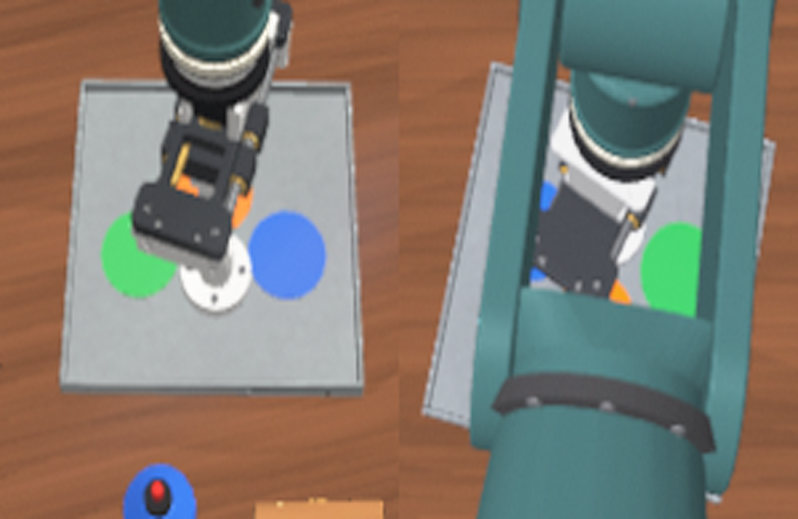

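```bash
python3 -c "
from h import *
s=robot.snapshot('scene');o=robot.get_obs();print(o['width'],o['tool_pos'])
p,R,_=pose()
print('tcp px',proj(s,[p,p+R[:,1]*.005,p-R[:,1]*.005,[.5525,-.0225,.046],[.5525,-.0225,.016]]))
b=s['image'][160:220,215:285,::-1]
cv2.imwrite('pics/s6.png',cv2.resize(b,None,fx=10,fy=10,interpolation=cv2.INTER_CUBIC))
"
```

```text
0.0011996461589719142 [ 0.55315076 -0.02280148  0.02274027]
tcp px [[250.5041721  196.01523523]
 [249.82165282 197.84918568]
 [251.18327101 194.19055618]
 [250.53641596 190.42843404]
 [250.58469766 197.24637821]]
```

View pics/s6.png

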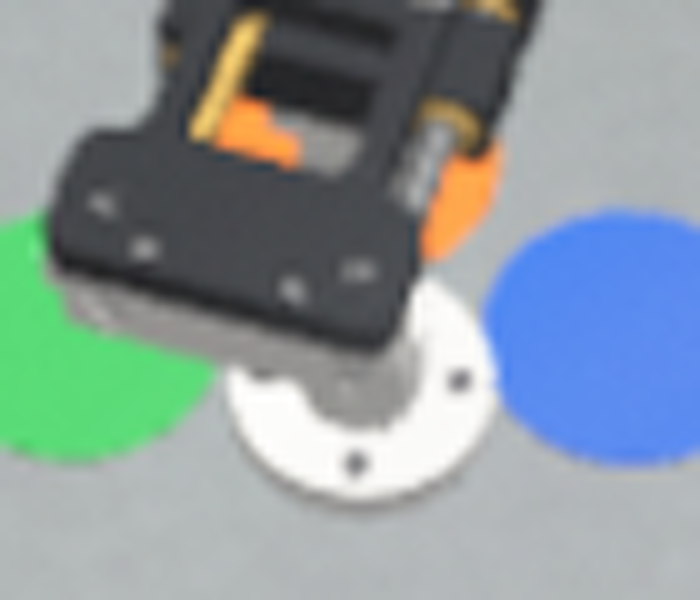

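The fingers ran shut to 1 mm, and the flange has not visibly moved in the crop (disc still centred near (362,370)). A small lift should show whether it is held.

Call:
carry_out:
  targets:
    - [1, -0.3, 0, 0, 0]
    - [1, -0.5, 0, 0, 0]
    - [1, -0.7, 0, 0, 0]
    - [1, -0.7, 0, 0, 0]
    - [1, -0.5, 0, 0, 0]
    - [1, -0.3, 0, 0, 0]
    - [1, 0, 0, 0, 0]
    - [1, 0, 0, 0, 0]

```text
time: 28.5
tool_pos: [0.5531, -0.0228, 0.0527]
ee_rot: [-1.66, 1.571, 2.529]
wrist_force: [0.5, 0.5, -0.1]
width: 0.0004
```

```bash
python3 -c "
from h import *
s=robot.snapshot('scene');o=robot.get_obs();print(o['width'],o['tool_pos'],o['wrist_force'])
p,R,_=pose()
print('tcp px',(proj(s,[p])-[215,160])*10)
b=s['image'][160:220,215:285,::-1]
cv2.imwrite('pics/s7.png',cv2.resize(b,None,fx=10,fy=10,interpolation=cv2.INTER_CUBIC))
"
```

```text
0.0002311536483436438 [ 0.55287483 -0.02278191  0.05242639] [-0.45335887  0.34233218  0.20165148]
tcp px [[354.36124259 290.8556392 ]]
```

View pics/s7.png

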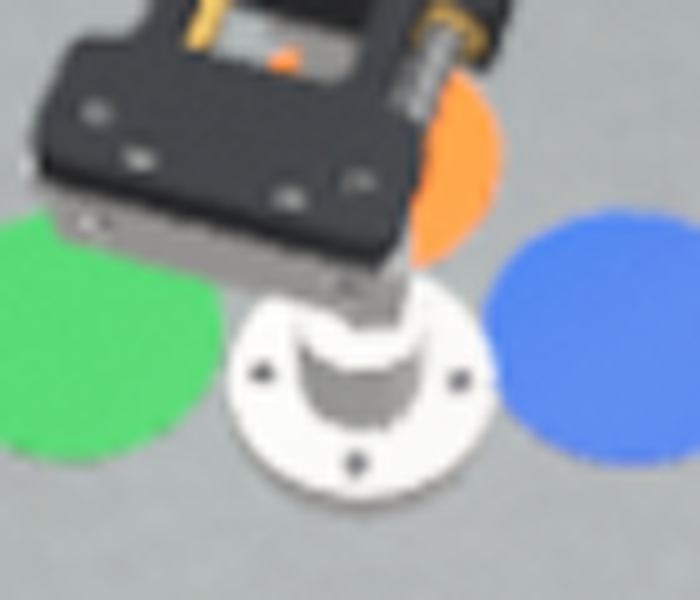

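The flange was not held. The fingertip at (380,320) is near the hub and the flange is undisturbed, so the fingers closed with no contact. I'll open, turn the jaw to -50.5° (which also suits the gaps between the chuck's jaws), go a little lower on the hub and watch the opening.

Call:
carry_out:
  targets:
    - [0.1, -0.5, 0, 0, 0]
    - [0.1, -1, 0, 0, 0]
    - [0.1, -1, 0, 0, 0]
    - [0.1, -0.5, 0, 0, 0]
    - [0.1, 0, 0, 0, 7]
    - [0.1, 0, 0, 0, 7]
    - [0.1, 0, 0, 0, 6.5]
    - [0.1, 0, 0, 0, 0]
    - [0.1, 0, 0, 0, 0]
    - [0.1, 0, 0, 0, 0]
    - [0.1, 0, 0, 0, 0]
    - [0.1, 0, 0, 0, 0]
    - [0.1, 0, 0, 0, 0]

```text
time: 29.85
tool_pos: [0.5531, -0.0228, 0.0827]
ee_rot: [-1.531, 1.571, 2.3]
wrist_force: [0.2, -0.1, 0.2]
width: 0.0846
```

```bash
python3 -c "
from h import *
s=robot.snapshot('scene');go(.5530,-.0215,.019)
p,R,_=pose()
f=lambda P:((proj(s,P)-[205,150])*8).round().tolist()
print('tips inner centre',f([p+R[:,1]*.042,p-R[:,1]*.042]),'hub top',f([[.5525,-.0225,.046]]),'disc',f([[.5525,-.0225,.016]]))
cv2.imwrite('pics/s8.png',cv2.resize(s['image'][150:220,205:295,::-1],None,fx=8,fy=8,interpolation=cv2.INTER_CUBIC))
"
```

```text
tcp [ 0.5532 -0.0228  0.0828] jaw -50.5 j6 0.74 w 0.0848 F [0.1 0.8 0.5] turn 0 shift cm [ 6.38 -0.11 -0.07]
tips inner centre [[263.0, 362.0], [459.0, 152.0]] hub top [[364.0, 323.0]] disc [[365.0, 378.0]]
```

View pics/s8.png

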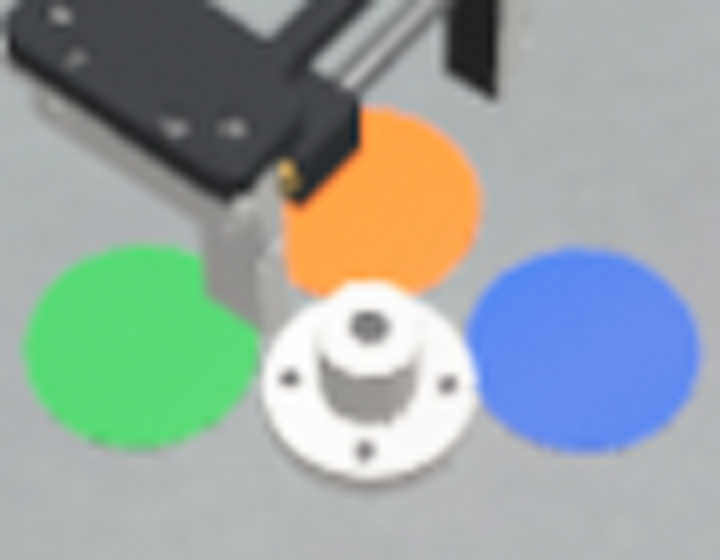

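```bash
python3 -c "
from h import *
s=robot.snapshot('scene');p,R,_=pose()
f=lambda P:((proj(s,P)-[205,150])*8).round().tolist()
for dz in(0,.02,.03):
  for dx in(0,-.015):
    q=p+[dx,0,dz]
    print(dz,dx,'A',[f([q+R[:,1]*a+R[:,2]*b])[0] for a in(.042,.0547) for b in(-.008,.008)],'B',[f([q+R[:,1]*a+R[:,2]*b])[0] for a in(-.042,-.0547) for b in(-.008,.008)])
"
```

```text
0 0 A [[287.0, 378.0], [240.0, 345.0], [256.0, 411.0], [209.0, 378.0]] B [[483.0, 167.0], [436.0, 137.0], [511.0, 136.0], [464.0, 106.0]]
0 -0.015 A [[276.0, 330.0], [229.0, 298.0], [245.0, 363.0], [198.0, 330.0]] B [[470.0, 122.0], [424.0, 92.0], [498.0, 92.0], [452.0, 63.0]]
0.02 0 A [[285.0, 339.0], [237.0, 306.0], [254.0, 373.0], [205.0, 339.0]] B [[485.0, 125.0], [437.0, 94.0], [513.0, 94.0], [466.0, 64.0]]
0.02 -0.015 A [[274.0, 290.0], [226.0, 257.0], [243.0, 323.0], [195.0, 290.0]] B [[472.0, 80.0], [425.0, 50.0], [500.0, 50.0], [453.0, 20.0]]
0.03 0 A [[285.0, 319.0], [236.0, 285.0], [253.0, 353.0], [204.0, 319.0]] B [[486.0, 104.0], [438.0, 73.0], [515.0, 73.0], [467.0, 42.0]]
0.03 -0.015 A [[273.0, 269.0], [224.0, 237.0], [241.0, 303.0], [193.0, 270.0]] B [[473.0, 58.0], [425.0, 28.0], [502.0, 28.0], [454.0, -2.0]]
```

The picture shows both fingertips (262,330) and (495,98) where tips about 30 mm higher than the reported TCP would project. So the fingers really end about 3 cm above the reported height, and they closed above the hub. I'll go about 2 cm lower and close again.

Call:
carry_out:
  targets:
    - [0.1, 0.6, -0.1, 0, 0]
    - [0.1, 1.2, 0, 0, 0]
    - [0.1, 1.4, 0, 0, 0]
    - [0.1, 1.4, 0, 0, 0]
    - [0.1, 1.2, 0, 0, 0]
    - [0.1, 0.9, 0, 0, 0]
    - [0.1, 0.6, 0, 0, 0]
    - [0.1, 0.4, 0, 0, 0]
    - [0.1, 0.3, 0, 0, 0]
    - [0.1, 0.1, 0, 0, 0]
    - [0.1, 0, 0, 0, 0]
    - [1, 0, 0, 0, 0]
    - [1, 0, 0, 0, 0]
    - [1, 0, 0, 0, 0]
    - [1, 0, 0, 0, 0]
    - [1, 0, 0, 0, 0]
    - [1, 0, 0, 0, 0]
    - [1, 0, 0, 0, 0]
    - [1, 0, 0, 0, 0]
    - [1, 0, 0, 0, 0]

```text
time: 31.95
tool_pos: [0.5527, -0.0222, 0.0018]
ee_rot: [2.069, 1.571, -0.384]
wrist_force: [1.2, -0.2, -0.1]
width: 0.0292
```

Gripped: the opening is 29.2 mm. Now I'll lift and carry it to the chuck.

Call:
carry_out:
  targets:
    - [1, -0.4, 0, 0, 0]
    - [1, -0.9, 0, 0, 0]
    - [1, -1.5, 0, 0, 0]
    - [1, -1.8, 0, 0, 0]
    - [1, -1.8, 0, 0, 0]
    - [1, -1.8, 0, 0, 0]
    - [1, -1.2, 0, 0, 0]
    - [1, -0.6, 0, 0, 0]
    - [1, 0, 0, 0, 0]

```text
time: 32.85
tool_pos: [0.5532, -0.0221, 0.1031]
ee_rot: [2.367, 1.568, -0.086]
wrist_force: [-1.3, -0.3, -1.9]
width: 0.0289
```

```bash
python3 -c "
from h import *
go(.5155,.342,.1)"
```

```text
tcp [ 0.5532 -0.0221  0.1031] jaw -50.5 j6 0.74 w 0.0289 F [-1.3 -0.3 -1.9] turn 0 shift cm [  0.3  -30.51 -20.23]
```

Call:
carry_out:
  targets:
    - [1, 0, -0.6, -0.4, 0]
    - [1, 0, -1.2, -0.8, 0]
    - [1, 0, -1.8, -1.2, 0]
    - [1, 0, -2.1, -1.4, 0]
    - [1, 0, -2.1, -1.4, 0]
    - [1, 0, -2.1, -1.4, 0]
    - [1, 0, -2.1, -1.4, 0]
    - [1, 0, -2.1, -1.4, 0]
    - [1, 0, -2.1, -1.4, 0]
    - [1, 0, -2.1, -1.4, 0]
    - [1, 0, -2.1, -1.4, 0]
    - [1, 0, -2.1, -1.4, 0]
    - [1, 0, -2.1, -1.4, 0]
    - [1, 0, -2.1, -1.4, 0]
    - [1, 0, -1.7, -1.1, 0]
    - [1, 0, -1.2, -0.8, 0]
    - [1, 0, -0.7, -0.4, 0]
    - [1, 0, -0.2, -0.2, 0]
    - [1, 0, 0, 0, 0]
    - [1, 0, 0, 0, 0]

```text
time: 34.85
tool_pos: [0.5156, 0.3417, 0.1018]
ee_rot: [0.936, 1.57, -1.517]
wrist_force: [0.4, -0.6, -2.3]
width: 0.029
```

```bash
python3 -c "
from h import *
go(.5155,.342,.043)"
```

```text
tcp [0.5156 0.3417 0.1018] jaw -50.6 j6 1.38 w 0.029 F [ 0.4 -0.6 -2.3] turn 0 shift cm [ 5.88 -0.03 -0.01]
```

Call:
carry_out:
  targets:
    - [1, 0.5, 0, 0, 0]
    - [1, 1, 0, 0, 0]
    - [1, 1.2, 0, 0, 0]
    - [1, 1.2, 0, 0, 0]
    - [1, 0.9, 0, 0, 0]
    - [1, 0.5, 0, 0, 0]
    - [1, 0.3, 0, 0, 0]
    - [1, 0.2, 0, 0, 0]
    - [1, 0, 0, 0, 0]
    - [1, 0, 0, 0, 0]
    - [0.4, 0, 0, 0, 0]
    - [0.4, 0, 0, 0, 0]
    - [0.4, 0, 0, 0, 0]
    - [0.4, 0, 0, 0, 0]
    - [0.4, -0.5, 0, 0, 0]
    - [0.4, -1.5, 0, 0, 0]
    - [0.4, -2.5, 0, 0, 0]
    - [0.4, -2.5, 0, 0, 0]
    - [0.4, -2.5, 0, 0, 0]
    - [0.4, -2.5, 0, 0, 0]

```text
time: 36.85
tool_pos: [0.5156, 0.3426, 0.1666]
ee_rot: [2.973, 1.569, 0.52]
wrist_force: [0.5, 0.2, -0.4]
width: 0.0567
```

```bash
python3 -c "
from h import *
go(.439,-.290,.18,80);go(.439,-.290,.18)
s=robot.snapshot('top');s2=robot.snapshot('scene')
a=s['image'][130:260,50:180,::-1];b=s2['image'][110:240,330:460,::-1]
cv2.imwrite('pics/s9.png',cv2.resize(np.hstack([a,b]),None,fx=3,fy=3,interpolation=cv2.INTER_CUBIC))
"
```

```text
tcp [0.5156 0.3426 0.1666] jaw -100.0 j6 1.38 w 0.0567 F [ 0.5  0.2 -0.4] turn 49.5 shift cm [-1.42 63.63 -3.44]
tcp [0.5156 0.3426 0.1666] jaw -50.5 j6 1.38 w 0.0567 F [ 0.5  0.2 -0.4] turn 0 shift cm [-1.42 43.96 46.13]
```

View pics/s9.png

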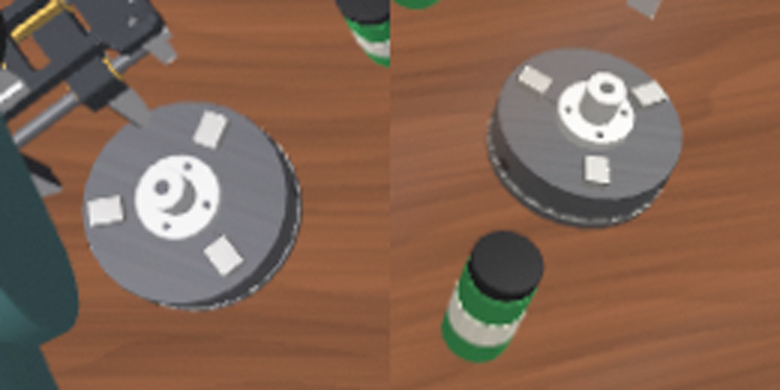

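Flange sits flat between the jaws: disc centre about (177,198) in the left crop. I'll check its offset numerically.

```bash
python3 -c "
from h import *
s=robot.snapshot('top');s2=robot.snapshot('scene')
print('flange',ray(s,[108.7,195.7],.057),ray(s2,[330+598/3-130-.33,110+111/3-.33],.057))
print('jaws mean top',ray(s,[[50+210/3,130+130/3],[50+105/3,130+211/3],[50+223/3,130+256/3]]-np.array(.33),.055).mean(0))
print('jaws mean scene',ray(s2,[[200+534/3,110+79/3],[200+650/3,110+94/3],[200+597/3,110+169/3]]-np.array(.33),.055).mean(0))
m=np.save
"
```

```text
flange [[0.51414031 0.34181331]] [[0.51573043 0.34440429]]
jaws mean top [0.51424281 0.34098725]
jaws mean scene [0.51576538 0.34135257]
```

The flange is within 3 mm of the chuck centre in both cameras. Now back to the can.

Call:
carry_out:
  targets:
    - [0.1, -0.3, 0, 0, 8.3]
    - [0.1, -0.5, 0, 0, 8.3]
    - [0.1, -0.4, 0, 0, 8.3]
    - [0.1, -0.2, 0, 0, 8.3]
    - [0.1, 0, 0, 0, 8.3]
    - [0.1, 0, 0, 0, 8]
    - [0.1, 0, 1.3, -0.1, 0]
    - [0.1, 0, 2.6, -0.2, 0]
    - [0.1, 0, 3.9, -0.2, 0]
    - [0.1, 0, 4, -0.2, 0]
    - [0.1, 0, 4, -0.2, 0]
    - [0.1, 0, 4, -0.2, 0]
    - [0.1, 0, 4, -0.2, 0]
    - [0.1, 0, 4, -0.2, 0]
    - [0.1, 0, 4, -0.2, 0]
    - [0.1, 0, 4, -0.2, 0]
    - [0.1, 0, 4, -0.2, 0]
    - [0.1, 0, 4, -0.2, 0]
    - [0.1, 0, 4, -0.2, 0]
    - [0.1, 0, 4, -0.2, 0]

```text
time: 39.05
tool_pos: [0.4499, -0.174, 0.1765]
ee_rot: [-0.217, 1.569, 2.752]
wrist_force: [1.1, -1.2, 0.3]
width: 0.0844
```

Call:
carry_out:
  targets:
    - [0.1, 0, 4, -0.2, 0]
    - [0.1, 0, 3, -0.2, 0]
    - [0.1, 0, 2, -0.2, 0]
    - [0.1, 0, 1, -0.1, 0]
    - [0.1, 0, 0.5, 0, 0]
    - [0.1, 0, 0, 0, 0]
    - [0.1, 0, 0, 0, 0]

```text
time: 39.75
tool_pos: [0.4404, -0.2761, 0.1777]
ee_rot: [-1.34, 1.57, 1.628]
wrist_force: [-0.3, -0.2, -0.1]
width: 0.0846
```

```bash
python3 -c "
from h import *
go(.4392,-.290,.028)"
```

```text
tcp [ 0.4404 -0.2761  0.1777] jaw -99.9 j6 1.07 w 0.0846 F [-0.3 -0.2 -0.1] turn 0 shift cm [14.97  1.4  -0.13]
```

Call:
carry_out:
  targets:
    - [0.1, 0, 0.9, -0.1, 0]
    - [0.1, 0.3, 0.5, 0, 0]
    - [0.1, 1, 0, 0, 0]
    - [0.1, 1.8, 0, 0, 0]
    - [0.1, 2, 0, 0, 0]
    - [0.1, 2, 0, 0, 0]
    - [0.1, 2, 0, 0, 0]
    - [0.1, 2, 0, 0, 0]
    - [0.1, 1.8, 0, 0, 0]
    - [0.1, 1.2, 0, 0, 0]
    - [0.1, 0.6, 0, 0, 0]
    - [0.1, 0.3, 0, 0, 0]
    - [0.1, 0, 0, 0, 0]
    - [1, 0, 0, 0, 0]
    - [1, 0, 0, 0, 0]
    - [1, 0, 0, 0, 0]
    - [1, 0, 0, 0, 0]
    - [1, 0, 0, 0, 0]
    - [1, 0, 0, 0, 0]
    - [1, 0, 0, 0, 0]

```text
time: 41.75
tool_pos: [0.439, -0.2911, 0.028]
ee_rot: [2.628, 1.57, -0.689]
wrist_force: [-0.3, -0.1, 1.5]
width: 0.0515
```

```bash
python3 -c "
from h import *
go(.4865,-.0105,.145)"
```

```text
tcp [ 0.439  -0.2911  0.028 ] jaw -100.0 j6 1.05 w 0.0515 F [-0.3 -0.1  1.5] turn 0 shift cm [-11.71 -28.46   0.21]
```

Call:
carry_out:
  targets:
    - [1, -0.6, 0, 0, 0]
    - [1, -1.4, 0, 0, 0]
    - [1, -2, 0, 0, 0]
    - [1, -2, 0, 0, 0]
    - [1, -1.4, -0.5, 0, 0]
    - [1, -0.6, -1.3, 0, 0]
    - [1, 0, -2.3, 0, 0]
    - [1, 0, -2.6, 0, 0]
    - [1, 0, -2.6, 0, 0]
    - [1, 0, -2.6, 0, 0]
    - [1, 0, -2.6, 0, 0]
    - [1, 0, -2.6, 0, 0]
    - [1, 0, -2.6, 0.1, 0]
    - [1, 0, -2.6, 0.1, 0]
    - [1, 0, -2.3, 0, 0]
    - [1, 0, -1.8, 0, 0]
    - [1, 0, -1.2, 0, 0]
    - [1, 0, -0.6, 0, 0]
    - [1, 0, -0.2, 0, 0]
    - [1, 0, 0, 0, 0]

```text
time: 43.75
tool_pos: [0.4862, -0.0111, 0.1076]
ee_rot: [0.627, 1.57, -2.69]
wrist_force: [0.3, -0.0, -2.6]
width: 0.0514
```

```bash
python3 -c "
from h import *
go(.4865,-.0105,.0295)"
```

```text
tcp [ 0.4862 -0.0111  0.1076] jaw -100.0 j6 1.61 w 0.0514 F [ 0.3 -0.  -2.6] turn 0 shift cm [ 7.81 -0.06 -0.02]
```

Call:
carry_out:
  targets:
    - [1, 0.6, 0, 0, 0]
    - [1, 1.3, 0, 0, 0]
    - [1, 1.6, 0, 0, 0]
    - [1, 1.6, 0, 0, 0]
    - [1, 1.3, 0, 0, 0]
    - [1, 0.8, 0, 0, 0]
    - [1, 0.4, 0, 0, 0]
    - [1, 0.2, 0, 0, 0]
    - [1, 0, 0, 0, 0]
    - [0.2, 0, 0, 0, 0]
    - [0.2, 0, 0, 0, 0]
    - [0.2, 0, 0, 0, 0]
    - [0.2, 0, 0, 0, 0]
    - [0.2, -0.6, 0, 0, 0]
    - [0.2, -1.6, 0, 0, 0]
    - [0.2, -2.6, 0, 0, 0]
    - [0.2, -2.8, 0, 0, 0]
    - [0.2, -2.8, 0, 0, 0]
    - [0.2, -2.6, 0, 0, 0]
    - [0.2, -1, 0, 0, 0]

```text
time: 45.75
tool_pos: [0.488, -0.0111, 0.1735]
ee_rot: [-3.092, 1.565, -0.126]
wrist_force: [0.7, 0.9, -0.1]
width: 0.0747
```

```bash
python3 -c "
from h import *
go(.5375,-.272,.17)"
```

```text
tcp [ 0.488  -0.0111  0.1735] jaw -100.0 j6 1.61 w 0.0747 F [ 0.7  0.9 -0.1] turn 0 shift cm [ 0.41 24.83 -9.41]
```

Call:
carry_out:
  targets:
    - [0.1, 0, 0.8, -0.3, 0]
    - [0.1, 0, 1.6, -0.6, 0]
    - [0.1, 0, 2.4, -0.9, 0]
    - [0.1, 0, 2.8, -1.1, 0]
    - [0.1, 0, 2.8, -1.1, 0]
    - [0.1, 0, 2.8, -1.1, 0]
    - [0.1, 0, 2.8, -1.1, 0]
    - [0.1, 0, 2.8, -1, 0]
    - [0.1, 0, 2.3, -0.8, 0]
    - [0.1, 0, 1.7, -0.6, 0]
    - [0.1, 0, 1.2, -0.5, 0]
    - [0.1, 0, 0.6, -0.2, 0]
    - [0.1, 0, 0.2, -0.1, 0]
    - [0.1, 0, 0, 0, 0]
    - [0.1, 0, 0, 0, 0]

```text
time: 47.25
tool_pos: [0.5359, -0.2707, 0.17]
ee_rot: [-2.446, 1.57, 0.521]
wrist_force: [0.1, -0.0, -0.6]
width: 0.0844
```

```bash
python3 -c "
from h import *
go(.5375,-.272,.028)"
```

```text
tcp [ 0.5359 -0.2707  0.17  ] jaw -100.0 j6 1.18 w 0.0844 F [ 0.1 -0.  -0.6] turn 0 shift cm [14.2   0.11 -0.18]
```

Call:
carry_out:
  targets:
    - [0.1, 0.4, 0.1, -0.2, 0]
    - [0.1, 1, 0, 0, 0]
    - [0.1, 1.8, 0, 0, 0]
    - [0.1, 1.9, 0, 0, 0]
    - [0.1, 1.9, 0, 0, 0]
    - [0.1, 1.9, 0, 0, 0]
    - [0.1, 1.8, 0, 0, 0]
    - [0.1, 1.6, 0, 0, 0]
    - [0.1, 1, 0, 0, 0]
    - [0.1, 0.6, 0, 0, 0]
    - [0.1, 0.3, 0, 0, 0]
    - [0.1, 0, 0, 0, 0]
    - [1, 0, 0, 0, 0]
    - [1, 0, 0, 0, 0]
    - [1, 0, 0, 0, 0]
    - [1, 0, 0, 0, 0]
    - [1, 0, 0, 0, 0]
    - [1, 0, 0, 0, 0]
    - [1, 0, 0, 0, 0]

```text
time: 49.15
tool_pos: [0.5377, -0.2735, 0.0282]
ee_rot: [2.234, 1.569, -1.083]
wrist_force: [-0.8, -1.3, 1.8]
width: 0.0515
```

```bash
python3 -c "
from h import *
go(.5485,.0410,.165)"
```

```text
tcp [ 0.5377 -0.2735  0.0282] jaw -100.0 j6 1.18 w 0.0515 F [-0.8 -1.3  1.8] turn 0 shift cm [-13.72 -31.14   4.41]
```

Call:
carry_out:
  targets:
    - [1, -0.6, 0, 0, 0]
    - [1, -1.4, 0, 0, 0]
    - [1, -2.3, 0, 0, 0]
    - [1, -2.4, 0, 0, 0]
    - [1, -2.4, 0, 0, 0]
    - [1, -2.3, 0, 0, 0]
    - [1, -1.6, -0.6, 0.1, 0]
    - [1, -0.7, -1.6, 0.2, 0]
    - [1, 0, -2.6, 0.4, 0]
    - [1, 0, -3, 0.4, 0]
    - [1, 0, -3, 0.4, 0]
    - [1, 0, -3, 0.4, 0]
    - [1, 0, -3, 0.5, 0]
    - [1, 0, -3, 0.5, 0]
    - [1, 0, -3, 0.4, 0]
    - [1, 0, -2.8, 0.4, 0]
    - [1, 0, -2.4, 0.4, 0]
    - [1, 0, -1.8, 0.2, 0]
    - [1, 0, -0.9, 0.1, 0]
    - [1, 0, -0.4, 0, 0]

```text
time: 51.15
tool_pos: [0.5476, 0.0426, 0.1641]
ee_rot: [-0.022, 1.569, 2.946]
wrist_force: [0.1, 0.7, -2.6]
width: 0.0512
```

Call:
carry_out:
  targets:
    - [1, 0, 0, 0, 0]
    - [1, 0, 0, 0, 0]

```text
time: 51.35
tool_pos: [0.5482, 0.0405, 0.1646]
ee_rot: [0.834, 1.57, -2.484]
wrist_force: [-0.1, 0.8, -2.7]
width: 0.0512
```

```bash
python3 -c "
from h import *
go(.5485,.0410,.0295)"
```

```text
tcp [0.5482 0.0405 0.1646] jaw -100.1 j6 1.72 w 0.0512 F [-0.1  0.8 -2.7] turn 0 shift cm [13.51 -0.06 -0.02]
```

Call:
carry_out:
  targets:
    - [1, 0.6, -0.1, 0, 0]
    - [1, 1.5, 0, 0, 0]
    - [1, 2.1, 0, 0, 0]
    - [1, 2.2, 0, 0, 0]
    - [1, 2.2, 0, 0, 0]
    - [1, 2, 0, 0, 0]
    - [1, 1.4, 0, 0, 0]
    - [1, 0.9, 0, 0, 0]
    - [1, 0.4, 0, 0, 0]
    - [1, 0.2, 0, 0, 0]
    - [1, 0, 0, 0, 0]
    - [0.2, 0, 0, 0, 0]
    - [0.2, 0, 0, 0, 0]
    - [0.2, 0, 0, 0, 0]
    - [0.2, 0, 0, 0, 0]
    - [0.2, -0.6, 0, 0, 0]
    - [0.2, -1.6, 0, 0, 0]
    - [0.2, -2.6, 0, 0, 0]
    - [0.2, -2.8, 0, 0, 0]
    - [0.2, -2.8, 0, 0, 0]

```text
time: 53.35
tool_pos: [0.5485, 0.0421, 0.1352]
ee_rot: [-2.678, 1.571, 0.288]
wrist_force: [-0.7, 0.3, -0.4]
width: 0.0751
```

Call:
carry_out:
  targets:
    - [0.1, -2, 0, 0, 0]
    - [0.1, -1, 0, 0, 0]
    - [0.1, 0, 0, 0, 0]

```text
time: 53.65
tool_pos: [0.5496, 0.042, 0.1658]
ee_rot: [-2.972, 1.567, -0.006]
wrist_force: [0.2, 0.9, -1.2]
width: 0.0847
```

```bash
python3 -c "
from h import *
go(.5085,-.390,.165)"
```

```text
tcp [0.5496 0.042  0.1658] jaw -100.0 j6 1.72 w 0.0847 F [ 0.2  0.9 -1.2] turn 0 shift cm [ 0.07 43.26 -3.48]
```

Call:
carry_out:
  targets:
    - [0.1, 0, 1, -0.1, 0]
    - [0.1, 0, 2, -0.2, 0]
    - [0.1, 0, 3, -0.2, 0]
    - [0.1, 0, 3.4, -0.3, 0]
    - [0.1, 0, 3.4, -0.3, 0]
    - [0.1, 0, 3.4, -0.3, 0]
    - [0.1, 0, 3.4, -0.3, 0]
    - [0.1, 0, 3.4, -0.3, 0]
    - [0.1, 0, 3.4, -0.3, 0]
    - [0.1, 0, 3.4, -0.3, 0]
    - [0.1, 0, 3.4, -0.3, 0]
    - [0.1, 0, 3.2, -0.3, 0]
    - [0.1, 0, 2.6, -0.2, 0]
    - [0.1, 0, 1.9, -0.1, 0]
    - [0.1, 0, 1.2, 0, 0]
    - [0.1, 0, 0.5, 0, 0]
    - [0.1, 0, 0, 0, 0]
    - [0.1, 0, 0, 0, 0]

```text
time: 55.45
tool_pos: [0.5091, -0.3826, 0.1639]
ee_rot: [-1.917, 1.57, 1.051]
wrist_force: [0.3, 0.0, 0.3]
width: 0.0844
```

```bash
python3 -c "
from h import *
go(.5085,-.390,.028)"
```

```text
tcp [ 0.5091 -0.3826  0.1639] jaw -100.0 j6 1.01 w 0.0844 F [0.3 0.  0.3] turn 0 shift cm [13.59  0.75 -0.06]
```

Call:
carry_out:
  targets:
    - [0.1, 0.4, 0.4, 0, 0]
    - [0.1, 1, 0.3, -0.1, 0]
    - [0.1, 1.7, 0, 0, 0]
    - [0.1, 1.8, 0, 0, 0]
    - [0.1, 1.8, 0, 0, 0]
    - [0.1, 1.8, 0, 0, 0]
    - [0.1, 1.7, 0, 0, 0]
    - [0.1, 1.5, 0, 0, 0]
    - [0.1, 1, 0, 0, 0]
    - [0.1, 0.6, 0, 0, 0]
    - [0.1, 0.3, 0, 0, 0]
    - [0.1, 0, 0, 0, 0]
    - [1, 0, 0, 0, 0]
    - [1, 0, 0, 0, 0]
    - [1, 0, 0, 0, 0]
    - [1, 0, 0, 0, 0]
    - [1, 0, 0, 0, 0]
    - [1, 0, 0, 0, 0]
    - [1, 0, 0, 0, 0]

```text
time: 57.35
tool_pos: [0.5087, -0.391, 0.0281]
ee_rot: [2.242, 1.57, -1.075]
wrist_force: [-0.2, -1.4, 1.1]
width: 0.0516
```

```bash
python3 -c "
from h import *
go(.519,-.083,.165)"
```

```text
tcp [ 0.5087 -0.391   0.0281] jaw -100.0 j6 1.0 w 0.0516 F [-0.2 -1.4  1.1] turn 0 shift cm [-13.72 -30.5    4.34]
```

Call:
carry_out:
  targets:
    - [1, -0.6, 0, 0, 0]
    - [1, -1.4, 0, 0, 0]
    - [1, -2.3, 0, 0, 0]
    - [1, -2.4, 0, 0, 0]
    - [1, -2.4, 0, 0, 0]
    - [1, -2, 0, 0, 0]
    - [1, -0.9, -0.6, 0.1, 0]
    - [1, 0, -1.6, 0.2, 0]
    - [1, 0, -2.6, 0.4, 0]
    - [1, 0, -3, 0.4, 0]
    - [1, 0, -3, 0.4, 0]
    - [1, 0, -3, 0.4, 0]
    - [1, 0, -3, 0.4, 0]
    - [1, 0, -3, 0.5, 0]
    - [1, 0, -3, 0.5, 0]
    - [1, 0, -2.7, 0.4, 0]
    - [1, 0, -2.1, 0.3, 0]
    - [1, 0, -1.5, 0.2, 0]
    - [1, 0, -1, 0.1, 0]
    - [1, 0, -0.4, 0, 0]

```text
time: 59.35
tool_pos: [0.5189, -0.0816, 0.1472]
ee_rot: [-0.163, 1.57, 2.804]
wrist_force: [0.3, -0.6, -3.2]
width: 0.0515
```

Call:
carry_out:
  targets:
    - [1, 0, 0, 0, 0]
    - [1, 0, 0, 0, 0]

```text
time: 59.55
tool_pos: [0.5194, -0.0834, 0.1476]
ee_rot: [1.092, 1.57, -2.225]
wrist_force: [0.6, 0.0, -4.2]
width: 0.0519
```

```bash
python3 -c "
from h import *
go(.519,-.083,.0295)"
```

```text
tcp [ 0.5194 -0.0834  0.1476] jaw -100.1 j6 1.48 w 0.0519 F [ 0.6  0.  -4.2] turn 0 shift cm [11.81 -0.04  0.04]
```

Call:
carry_out:
  targets:
    - [1, 0.6, 0, 0, 0]
    - [1, 1.4, 0, 0, 0]
    - [1, 1.9, 0, 0, 0]
    - [1, 1.9, 0, 0, 0]
    - [1, 1.9, 0, 0, 0]
    - [1, 1.6, 0, 0, 0]
    - [1, 1.2, 0, 0, 0]
    - [1, 0.7, 0, 0, 0]
    - [1, 0.4, 0, 0, 0]
    - [1, 0.2, 0, 0, 0]
    - [1, 0, 0, 0, 0]
    - [0.2, 0, 0, 0, 0]
    - [0.2, 0, 0, 0, 0]
    - [0.2, 0, 0, 0, 0]
    - [0.2, 0, 0, 0, 0]
    - [0.2, -0.6, 0, 0, 0]
    - [0.2, -1.6, 0, 0, 0]
    - [0.2, -2.6, 0, 0, 0]
    - [0.2, -2.8, 0, 0, 0]
    - [0.2, -2.8, 0, 0, 0]

```text
time: 61.55
tool_pos: [0.5193, -0.0827, 0.1353]
ee_rot: [-2.87, 1.57, 0.096]
wrist_force: [0.8, 0.5, -0.0]
width: 0.0755
```

Call:
carry_out:
  targets:
    - [0.2, -2, 0, 0, 0]
    - [0.2, -1.5, 0, 0, 0]
    - [0.2, 0, 1.5, 0, 0]
    - [0.2, 0, 3, 0, 0]
    - [0.2, 0, 3, 0, 0]
    - [0.2, 0, 3, 0, 0]
    - [0.2, 0, 3, 0, 0]
    - [0.2, 0, 3, 0, 0]
    - [0.2, 0, 3, 0, 0]
    - [0.2, 0, 3, 0, 0]
    - [0.2, 0, 3, 0, 0]
    - [0.2, 0, 3, 0, 0]
    - [0.2, 0, 2, 0, 0]
    - [0.2, 0, 1, 0, 0]
    - [0.2, 0, 0, 0, 0]
    - [0.2, 0, 0, 0, 0]

```text
time: 63.15
tool_pos: [0.4646, -0.3922, 0.1685]
ee_rot: [-1.265, 1.57, 1.702]
wrist_force: [0.2, 1.0, 0.2]
width: 0.0751
```

```bash
python3 -c "
from h import *
s=robot.snapshot('top');s2=robot.snapshot('scene')
a=s['image'][125:275,60:360,::-1];b=s2['image'][110:260,150:450,::-1]
cv2.imwrite('pics/s10.png',cv2.resize(np.vstack([a,b]),None,fx=2,fy=2,interpolation=cv2.INTER_CUBIC)[:,:])
c=s['image'][150:240,220:330,::-1]
cv2.imwrite('pics/s11.png',cv2.resize(c,None,fx=6,fy=6,interpolation=cv2.INTER_CUBIC))
print(robot.get_obs()['time'])
"
```

```text
63.25
```

View pics/s10.png

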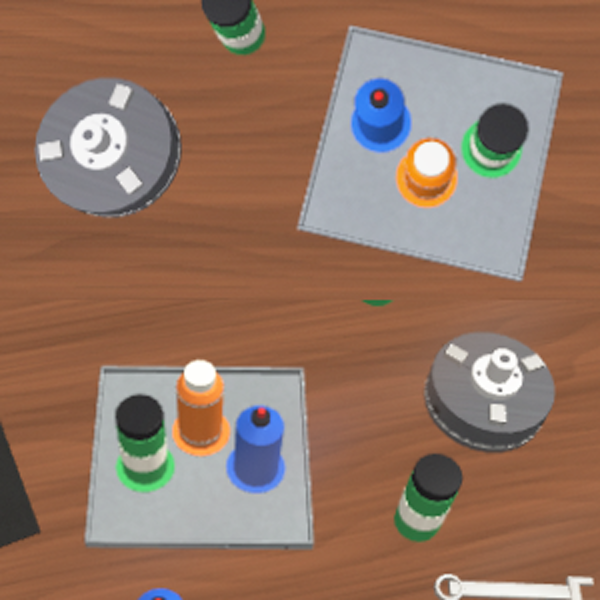

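View pics/s11.png

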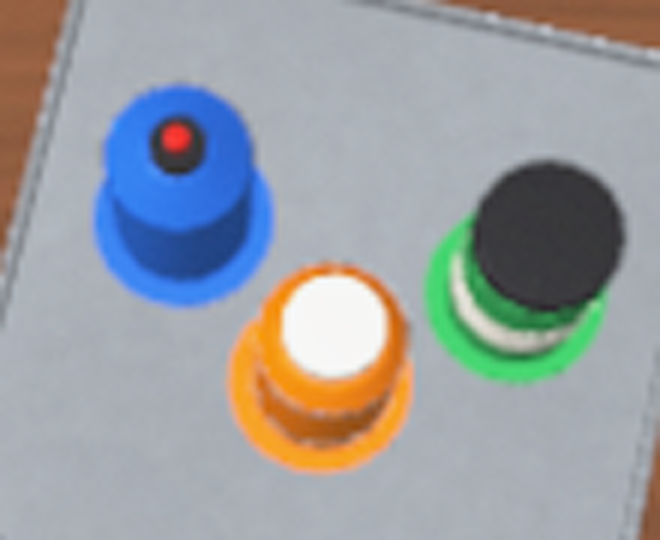

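Each container stands upright on its own spot with its base ringed evenly. In the crop the tops are bottle (176,138), cap (335,327) and lid (549,233). One numeric check, then I'll hand in.

```bash
python3 -c "
from h import *
s=robot.snapshot('top')
for n,u,z,sp in(('bottle',(176,138),.122,(.5483,.0415)),('can',(335,327),.12,(.4865,-.010)),('jar',(549,233),.112,(.519,-.083))):
    q=ray(s,[220+u[0]/6-.4,150+u[1]/6-.4],z)[0]; print(n,q.round(4),'off mm',((q-sp)*1000).round(1))
print(robot.close_job())
"
```

```text
bottle [0.5482 0.0416] off mm [-0.1  0.1]
can [ 0.4851 -0.0106] off mm [-1.4 -0.6]
jar [ 0.5185 -0.0823] off mm [-0.5  0.7]
the job is handed in; nothing more can be done
None
```

I moved the can, bottle and jar onto the mat, set the flange on the chuck between its jaws, then put each container back on its own spot. I handed the job in at about 63 s of the 144 s allowed.

**Last checks:**
- **Containers:** all three stand upright in the tray. The top camera puts them within about 1.5 mm of their spot centres, against a 13 mm limit.
- **Flange:** it lies flat, hub up. Both cameras put it within about 3 mm of the chuck's centre, against a 12 mm limit.
- **Gripper:** it was open and clear of everything, over the mat.
- **Gauge case:** I never went near it, but I did not measure its position at the end.

**One thing that failed:** the first grip on the flange closed on air. The pictures showed the fingertips about 3 cm higher than the reported tool height. I went 2 cm lower and gripped the hub with no harm done. That height mismatch was never explained. The container grips were unaffected, because each was picked up and set down at the same height above its surface.

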